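Set the portion stop and wedge the outfeed flap

ROBOT

A 6-joint arm with a two-finger parallel gripper is mounted at the origin on the work surface. World frame = base frame: x ahead of the robot, y to its left, z up, the work surface at z = 0. Lengths are in mm, angles in rad, forces in N, time in s.
With the tool pointing down it reaches from about 275 to 750 mm from the base axis. Payload 10.2 kg.
Tool frame: the origin (TCP) lies midway between the tips of the shut fingers; the grasp point (between the pads) lies 19 mm behind it; z points along the fingers, y is the direction in which the jaws open and shut (so a half turn about z gives the same grasp; the last joint's range is limited). The gripper opens to 85 mm and grips with 20 to 120 N. Pads are 22 mm wide; open, the fingers measure 114 mm over their backs; the gripper's body (76 mm by 85 mm) begins 54 mm behind the grasp point. The pads swing forward as they close: fully open they stand 13 mm farther back than shut.
Start: joints at [-1.526, 0.313, 1.498, -0, 1.331, -0.223], TCP at [138.907, -506.296, 202.894] pointing down, gripper open.
Joint ranges: [-2.94, 2.94], [-0.97, 2.17], [0.19, 2.56], [-1.23, 4.37], [0.02, 3.11], [-2.88, 2.88]. Speed limits (rad/s): [2.39, 2.39, 3.01, 3.14, 3.14, 3.14].

INTERFACE

Orientations are given as a unit quaternion [w, x, y, z].
In Python, from rig import sense, optics, ctrl gives the robot as it stands.
- The arm moves only by the tool play_rows, never from a script. Its argument "plan" is a list of rows, each a list of 7 numbers: the shift along the world's x, y, z in mm, then the turn, a rotation vector about the world's x, y, z in rad, then the opening, from -1 (shut) to 1 (fully open), so that 0 is half open. A call has 1 to 5 rows; each row shifts and turns the pose as measured when the row begins; what a row does not reach is not made up. A row lasts 1/12 s, in which the tool goes at most 41.7 mm and 7.16 degrees, less where a joint would pass 70% of its speed; a pose out of reach is approached as far as the arm can. A call is refused whole if a number of a shift passes 41.7 or a number of a turn 0.125, either way. A call with a gripper value outside its range is refused whole. The fingers move at their own pace and stop on an object; "grip_force" is the grip in N (left out, the last holds). Time passes only in rows, so rows that do not move let the fingers close. It gives the time, the measured TCP pose, the force and the opening at its end, in the units of the state.
- sense(): the state, without advancing time (a new reading comes with each control period).
- optics.capture(name): name is "scene" or "top"; returns a dict with "img" (480x640x3 uint8, blue, green, red), "fx", "fy", "cx", "cy" (pixels), "world_to_cam" (4x4, takes a point from world to camera coordinates). Camera axes: x right, y up, looking along -z (the intrinsics and any distortion apply to the point x, -y, -z); pixel columns grow to the right and rows downward; lengths in mm; the calibration is good to about 2 mm. A picture is of the moment at which its call begins. There is no depth.
- ctrl.finish_job(): hands the job in, once; it reports no verdict.
The state is a dict: "time_s": time; "joints": joint angles; "dq": joint speeds; "tau": joint torques, N m; "eef_pos": TCP position; "ee_rot": TCP orientation; "force": force on the tool from outside, world axes, zero at the start; "wrist_torque": the same for the moment, N m; "grip_width": opening from 0.0 (shut) to 1.0 (fully open).
Only numpy, scipy, OpenCV 4.12 (cv2) and the standard library are available. Lean on these libraries where they do the work, as an engineer would, in place of code of your own. Each camera call takes 0.05 s, during which the arm holds its last target. There are 200 camera calls.

TASK

Set up the portioning stand for the next batch: lift the stop slider by its black grip out of its notch in the sloping rail, move it along, and drop it fully into the notch that has the upright tab behind it. Then push the white wedge, tip first, under the free edge of the drooping outfeed flap until the flap is up at its level stop and the wedge is jammed tight, and let go. Do not push the crate, cutter plate or spray bottle about.

Things in the scene. Friction and masses are not known exactly. Their poses are not given: they have to be found in the camera images.
- rail: Steel bar 296 mm long (y), 20 wide (x), on a slope. Origin: middle of its underside, 100 mm above the table. x up the slope, away from the robot; y along the bar; z square out of the slope, leaning 35 deg from vertical towards the robot. Five notches open to +z at y = -80, -40, 0, 40, 80 mm, each 18 mm long, 12 deep: floors at z = 14, lands between at z = 26 mm.
- guard_tube (a point): Middle of a fixed 16 mm tube parallel to the rail (rail x = 75, z = 155 mm), right over the slider's grip: a hand coming straight down meets it, so lean about 35 deg and come in along the rail's z axis.
- slider_grip (a point): Centre of the slider's black grip, 34 x 20 x 52 mm (rail x, y, z); axes as the rail's. A 34 x 30 mm steel stirrup under it goes round the bar; its tooth (12 mm in y) sits in a notch with this point at rail z = 62 mm, x and y within 3 mm of centre. Clear of the notch when raised 12 mm; the stirrup stops it at 18 mm. Loose, 250 g: it drops in by its weight. Starts in the notch at y = 80.
- tab: Upright flat steel tab, 16 mm wide, 75 tall, leaning like the rail's z, fixed 45 mm up the slope from the bar's middle, behind the notch to use (same rail y: 0, -40 or -80 mm). Behind the other two of these notches are only low round bolt heads, 18 mm across. Origin: foot of the tab, 30 mm below the bar's underside; its y axis is parallel to the bar, z straight up.
- stand: Fixed steel stand that carries rail, tube and flap. Origin: middle of its foot (230 x 300 mm), on the table; x away from the robot, y along the rail, z up. The flap, a 90 mm wide 0.7 kg steel plate, is hinged at (-20, -150, 30) mm and reaches out 120 mm towards -y. Nothing is under it.
- flap_lip (a point): Middle of the flap's free edge: a round lip 14 mm thick, 90 mm long in the stand's x, at stand x = -20, y = -270 mm. Its underside is 11 mm above the table drooping, 23 mm level. The wedge goes under it along the stand's +y.
- flap (a joint): Flap angle in rad: -0.1 drooping on its lower stop, 0 level at its upper stop. It falls by its weight (about 4 N at the lip).
- wedge_grip (a point): Grip point of the loose white plastic wedge: on its middle line, 20 mm from the thick heel, 17 mm above its flat underside. Wedge 130 mm long, 45 wide, 4 mm thick at the tip rising evenly to 38 at the heel, 140 g, lying on the table. Its y axis points from heel to tip, z up; the tip is 110 mm from here. Pushing takes about 6 to 12 N; it jams about 73 mm past the lip's middle and stays by friction.
- crate: Orange slatted crate 200 x 120 x 90 mm, a bystander. Origin: centre of its underside.
- cutter_plate: Dark steel disc, 120 mm across, 18 mm thick, a bystander. Origin: centre of its underside.
- spray: Blue bottle 70 mm across, 190 mm tall, a bystander. Origin: centre of its underside.
Things that resemble listed ones, but are neither listed nor needed, are in the scene too. Of the things shaped like the part that bears wedge_grip, the white one is meant.

How it is judged (in metres and radians):
On the way, in this order (a step that is already met when the one before it is completed fails the run):
1. the slider is lifted clear of its notch (z of slider_grip in the frame of rail above 0.072 m), for 0.1 s.
2. the slider sits fully in the notch at the tab (y of slider_grip in the frame of tab between -0.006 and 0.006 m and z of slider_grip in the frame of rail below 0.065 m), for 0.2 s.
3. the flap is up at its level stop, on the wedge (value of joint flap above -0.015 rad and contact force between wedge and flap above 1 N and angle between wedge_grip's own z axis and vertical below 0.12 rad), for 0.2 s.
At the end, for the whole second after the job is handed in: The slider rests in the notch at the tab (grip centre within 6 mm of the tab along the rail and no more than 3 mm above its seated height); the flap is within 0.015 rad of level, carried by the wedge, which lies flat (within 0.12 rad) and bears on it with over 1 N; slider and wedge at rest (all of step 2 and all of step 3 and linear speed of each of wedge, slider below 0.01 m/s); the robot touches nothing.
It fails at once if the crate is pushed more than 30 mm (distance of crate from where it was at the start of the episode above 0.03 m).
It fails at once if the cutter plate is pushed more than 30 mm (distance of cutter_plate from where it was at the start of the episode above 0.03 m).
It fails at once if the spray bottle is pushed more than 30 mm (distance of spray from where it was at the start of the episode above 0.03 m).
It also fails if it takes over 59 s, if anything falls off the work surface, if the arm or the gripper's body presses on something with over 40 N, if the wrist force passes 120 N, or if a joint passes its speed limit or range.

## Working session

There is one attempt and no reset: what is moved stays moved. The work goes in short steps, Python scripts to look and compute and a tool call to move; the robot and the scene stay as the last step left them, time stands still between calls to the robot, and variables do not carry over. Pictures are saved under pics/ and viewed, about 8 in all and at most 12, crops included, and the job is handed in when it is done.

Besides the shell and the picture viewer there is one more tool, called after ">>>" as name(argument=value, ...), one argument or row to a line, values as JSON. play_rows: Moves the arm, as the interface text tells. Its arguments: {"type":"object","properties":{"plan":{"type":"array"},"grip_force":{"type":"number"}},"required":["plan"]}

```bash
mkdir -p pics
cat > h.py <<'E'
import numpy as np, cv2
from rig import sense, optics, ctrl
def cap(n,f=None):
    c=optics.capture(n)
    if f: cv2.imwrite('pics/'+f,c['img'])
    return c
def ray(c,u,v):
    M=np.array(c['world_to_cam']);R=M[:3,:3];t=M[:3,3]
    d=np.array([(u-c['cx'])/c['fx'],-(v-c['cy'])/c['fy'],-1.])
    d=R.T@d
    return -R.T@t,d/np.linalg.norm(d)
def onz(c,u,v,z):
    o,d=ray(c,u,v);return o+d*(z-o[2])/d[2]
def proj(c,p):
    M=np.array(c['world_to_cam']);q=M[:3,:3]@np.array(p)+M[:3,3]
    return c['cx']+c['fx']*q[0]/-q[2], c['cy']-c['fy']*q[1]/-q[2]
def tri(r):
    A=0;b=0
    for o,d in r:
        P=np.eye(3)-np.outer(d,d);A=A+P;b=b+P@o
    x=np.linalg.solve(A,b)
    return x,[np.linalg.norm((np.eye(3)-np.outer(d,d))@(x-o)) for o,d in r]
E
ls
python3 - <<'E'
from h import *
for n in('scene','top'):
    c=cap(n,n+'1.png');print(n,c.keys(),c['fx'],c['cx'],c['cy'],ray(c,320,240))
    print({k:v for k,v in c.items() if k not in('img','world_to_cam')})
print(sense())
E
```

```text
h.py
pics
scene dict_keys(['img', 'fx', 'fy', 'cx', 'cy', 'world_to_cam']) 533.5895616404507 319.0045029742308 239.09783065271168 (array([1310.64667932,   15.57410066, 1193.91793715]), array([-0.61921726, -0.00907833, -0.78516722]))
{'fx': 533.5895616404507, 'fy': 533.5895616404507, 'cx': 319.0045029742308, 'cy': 239.09783065271168}
top dict_keys(['img', 'fx', 'fy', 'cx', 'cy', 'world_to_cam']) 546.1125445282212 334.041305944589 233.84381449461569 (array([ 401.44355054,   -7.2524047 , 1759.51001653]), array([ 0.06370487,  0.04143101, -0.9971084 ]))
{'fx': 546.1125445282212, 'fy': 546.1125445282212, 'cx': 334.041305944589, 'cy': 233.84381449461569}
{'time_s': 0.1, 'joints': array([-1.52638013e+00,  3.13384398e-01,  1.49833238e+00,  2.62041118e-05,
        1.33104162e+00, -2.23385993e-01]), 'dq': array([ 0.00156143, -0.0007965 , -0.00177537,  0.00115371,  0.00047237,
        0.00217628]), 'tau': array([ 2.86199822e-03, -4.12903798e+01, -2.60144144e+01, -2.32633938e-04,
        3.01663931e-03,  7.57681960e-06]), 'eef_pos': array([ 138.91226911, -506.0189246 ,  202.40808864]), 'ee_rot': array([-5.79403353e-04,  9.91048883e-01,  1.33498210e-01,  6.47632787e-05]), 'force': array([-0.1387289 ,  0.91968134,  0.2869401 ]), 'wrist_torque': array([-0.00082043, -0.01613718,  0.00228549]), 'grip_width': 0.9966522435224022}
```

View pics/scene1.png

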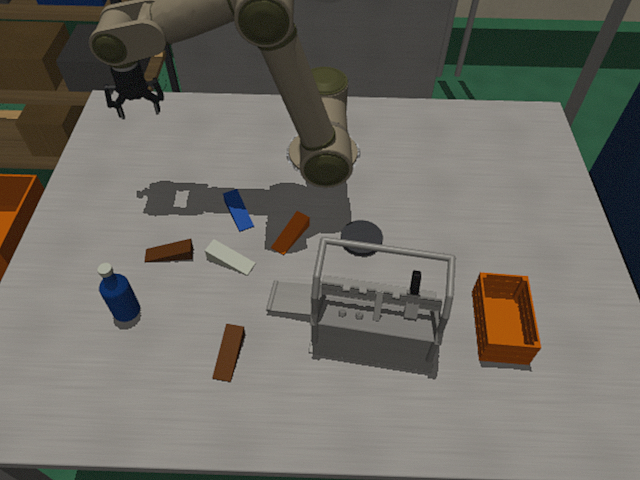

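View pics/top1.png

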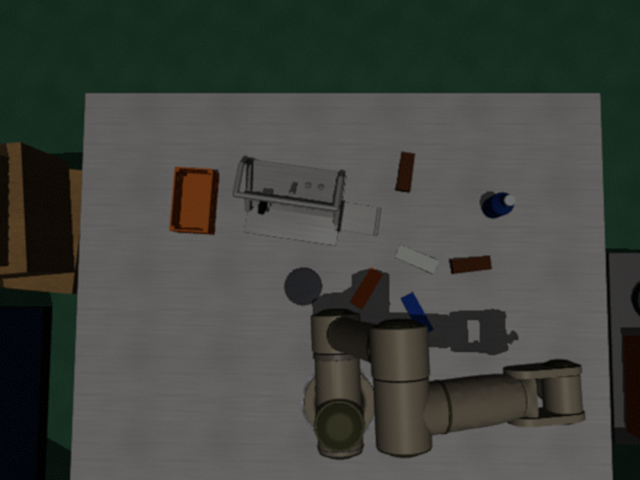

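The slider, black grip, is at scene (415,283) / top (262,207). The upright tab is at scene (377,303), with bolt heads at (342,314) and (360,314), so the tab is behind the y=0 notch. The wedge-shaped candidates in the scene view are:
- white (230,257)
- blue (238,210)
- orange-brown (291,233)
- brown (169,251)
- brown (229,352)

The white one is meant. I'll confirm in an enlarged crop.

Run:
```python
import cv2,numpy as np
s=cv2.imread('pics/scene1.png');t=cv2.imread('pics/top1.png')
r=lambda a,w,h:cv2.resize(a,(w,h),interpolation=cv2.INTER_CUBIC)
a=r(s[225:385,195:465],800,474)[:, :]
a=r(s[230:380,195:465],540,300)
b=r(t[150:285,225:445],490,300)
cv2.imwrite('pics/crop1.png',np.vstack([r(s[232:352,260:460],800,480)[:480][:, :]]))
m=np.hstack([r(s[235:280,195:265],400,257),cv2.convertScaleAbs(r(t[235:280,385:455],400,257),alpha=1.8)])
cv2.imwrite('pics/crop1.png',np.vstack([r(s[235:325,260:460],800,343)[:343],m]))
```

```text
(no output)
```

View pics/crop1.png

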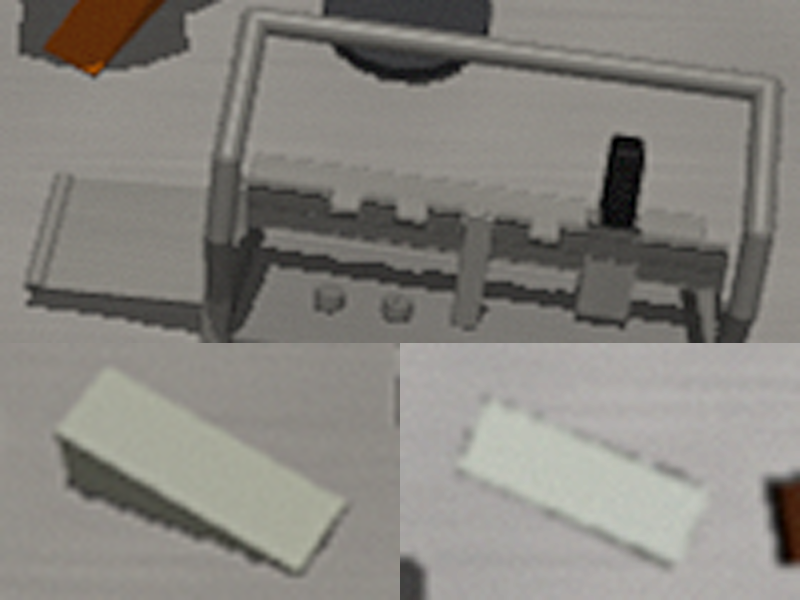

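The crop confirms it. The white wedge lies with its heel at scene left and its tip pointing to +y and slightly +x. The tab is at the middle notch. Notches show at crop x 345, 412 and 547, with the middle one hidden by the tab at 475 and the slider at 620.

Run:
```python
from h import *
s=cap('scene');t=cap('top')
def show(m,name,c,box):
    x0,y0,x1,y1=box;k=np.zeros_like(m);k[y0:y1,x0:x1]=m[y0:y1,x0:x1]
    n,l,st,ce=cv2.connectedComponentsWithStats(k)
    i=1+np.argmax(st[1:,4]);k=(l==i).astype(np.uint8)
    ct=max(cv2.findContours(k,0,1)[0],key=cv2.contourArea)
    r=cv2.minAreaRect(ct);print(name,st[i],ce[i],cv2.boxPoints(r).round(1).tolist())
    print('  poly',cv2.approxPolyDP(ct,3,True)[:,0].tolist());return ce[i]
S=s['img'].astype(int);T=t['img'].astype(int)
a=show((S.max(2)<45).astype(np.uint8),'gripS',s,(400,262,430,300))
b=show((T.max(2)<30).astype(np.uint8),'gripT',t,(250,195,280,220))
print(tri([ray(s,*a),ray(t,*b)]))
for c,I,bx in((s,S,(195,235,265,280)),(t,T,(385,240,450,280))):
    x0,y0,x1,y1=bx
    th,_=cv2.threshold(c['img'][y0:y1,x0:x1,1].copy(),0,255,cv2.THRESH_OTSU)
    g=(I[:,:,1]-I[:,:,2]);print(th,I[258,230] if c is s else I[259,417])
    show(((I[:,:,1]>I[:,:,2]+2)&(I[:,:,1]>100)).astype(np.uint8),'wedge',c,bx)
cv2.imwrite('pics/crop2.png',cv2.convertScaleAbs(cv2.resize(t['img'][145:257,230:390],(800,560),interpolation=cv2.INTER_CUBIC),alpha=2.2))
```

```text
gripS [410 271  11  24 201] [415.039801   282.78606965] [[409.0, 293.70001220703125], [412.6000061035156, 270.20001220703125], [421.20001220703125, 271.5], [417.5, 295.0]]
  poly [[413, 271], [410, 293], [417, 294], [420, 274]]
gripT [258 201  10  13  91] [262.25274725 206.9010989 ] [[257.6000061035156, 212.60000610351562], [259.6000061035156, 200.39999389648438], [268.0, 201.8000030517578], [266.0, 214.0]]
  poly [[260, 201], [258, 211], [263, 213], [266, 202]]
(array([602.90187147, 232.20141826, 143.5929736 ]), [np.float64(0.8290274412125331), np.float64(0.8290274412125199)])
115.0 [153 168 164]
wedge [216 247  18  10  48] [224.35416667 250.875     ] [[215.5, 248.39999389648438], [232.39999389648438, 245.89999389648438], [233.5, 253.60000610351562], [216.60000610351562, 256.1000061035156]]
  poly [[233, 250], [229, 252], [225, 247], [226, 250], [219, 248], [217, 256], [219, 249], [227, 249], [228, 254]]
70.0 [102 107 105]
wedge [397 246  17  18  89] [404.59550562 254.30337079] [[395.20001220703125, 257.3999938964844], [399.1000061035156, 245.6999969482422], [416.5, 251.5], [412.6000061035156, 263.20001220703125]]
  poly [[400, 246], [398, 249], [403, 250], [397, 256], [403, 251], [401, 258], [410, 257], [412, 263], [407, 253], [412, 250], [405, 251]]
```

View pics/crop2.png

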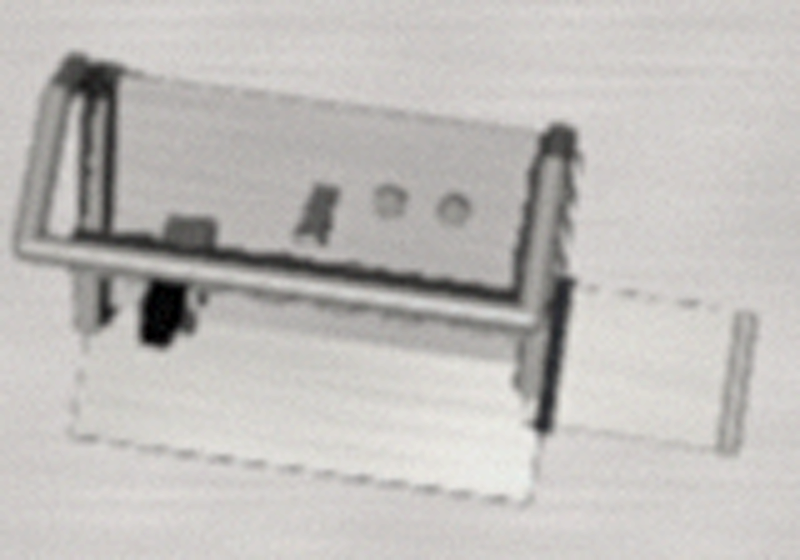

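Top view: tube corners at crop (27,247) and (540,317), lip ends at (745,313) and (728,453), bolts at (390,203) and (455,210). The black grip at (163,315) is partly hidden by the tube. I'll triangulate these against the scene-view corners.

Run:
```python
from h import *
s=cap('scene');t=cap('top')
P={'tube+y':((452.5,257.3),(235.4,194.4)),'tube-y':((323.75,239.7),(338,208.4)),
'lip hx':((268.25,311.1),(379,207.6)),'lip lx':((276.25,281.7),(375.6,235.6)),
'tip hx':((247,275.3),(400.75,244.6)),'tip lx':((255.4,262.5),(395.5,257.2)),
'heel hx':((205,250.6),(438.9,260.4)),'heel lx':((214.25,239.4),(433.7,273.9)),
'bolt -80':((342.5,313.2),(321,187)),'bolt-40':((359.25,315.6),(308,185.6))}
R={}
for k,(a,b) in P.items():
    x,e=tri([ray(s,*a),ray(t,*b)]);R[k]=x;print(k,x.round(1),np.round(e[0],1))
for a,b in(('tube-y','tube+y'),('lip lx','lip hx'),('bolt -80','bolt-40')):
    d=R[b]-R[a];print(a,np.linalg.norm(d).round(1),np.degrees(np.arctan2(-d[0],d[1])).round(1))
tip=(R['tip hx']+R['tip lx'])/2;heel=(R['heel hx']+R['heel lx'])/2
d=tip-heel;print('wedge',tip,heel,np.linalg.norm(d[:2]),np.degrees(np.arctan2(-d[0],d[1])))
# grip: long axis in scene, plane estimate
```

```text
tube+y [621.4 289.6 272.8] 1.2
tube-y [583.3   9.5 273. ] 3.7
lip hx [ 617.5 -123.1   17.9] 0.3
lip lx [ 527.4 -111.1   17.7] 1.4
tip hx [ 499.8 -192.9    3.1] 1.2
tip lx [ 459.  -174.8    6.5] 2.0
heel hx [ 448.6 -308.5   40.4] 0.9
heel lx [ 406.1 -291.5   36.4] 1.9
bolt -80 [669.4  60.6 106.4] 1.1
bolt-40 [673.8 100.2 105.2] 0.8
tube-y 282.8 -7.7
lip lx 90.9 -97.6
bolt -80 39.8 -6.4
wedge [ 479.40996226 -183.84251347    4.80301121] [ 427.35078425 -299.9686861    38.41542071] 127.26132950076794 -24.14661746079292
```

Heights and spacings agree with the text. Stand yaw is -7.65°, the rail origin is about (629,147,100), and the lip middle is about (572,-117,18). The wedge is about 24° off and tip forward. Next is a helper that works out how far to go, then I move.

```bash
cat >> h.py <<'E'
from scipy.spatial.transform import Rotation as Ro
YAW=np.radians(-7.65)
RS=Ro.from_euler('z',YAW).as_matrix()
RR=RS@Ro.from_euler('y',-35,degrees=True).as_matrix()   # rail axes
O_R=np.array([629.,146.8,100.])
rail=lambda x,y,z:O_R+RR@np.array([x,y,z])
R_SL=np.column_stack([RR[:,0],-RR[:,1],-RR[:,2]])  # tool z=-rail z, tool y=-rail y
def go(p,R):
    s=sense();q=s['ee_rot'];R0=Ro.from_quat([q[1],q[2],q[3],q[0]])
    d=p-s['eef_pos'];w=(Ro.from_matrix(R)*R0.inv()).as_rotvec()
    n=max(np.linalg.norm(d)/41,np.linalg.norm(w)/.12)
    print('t',s['time_s'],'d',d.round(1),'w',w.round(3),'rows',round(n,1),'F',s['force'].round(1),'g',round(s['grip_width'],3),'j',s['joints'].round(2))
def inrail():
    s=sense();return RR.T@(s['eef_pos']-O_R)
E
python3 - <<'E'
from h import *
print(RR.round(3),rail(0,80,62),rail(0,80,49),rail(0,80,140))
go(rail(0,80,140),R_SL)
E
```

```text
[[ 0.812  0.133 -0.568]
 [-0.109  0.991  0.076]
 [ 0.574  0.     0.819]] [604.40447649 230.82200609 150.78742675] [611.79460549 229.82938767 140.13845017] [560.06370252 236.7777166  214.6812862 ]
t 0.3 d [421.2 743.   12. ] w [ 0.041 -0.613 -0.389] rows 20.8 F [ 1.1 -0.5  0. ] g 1.002 j [-1.53  0.31  1.5   0.    1.33 -0.22]
```

>>> play_rows(
  plan=[
    [0,20,35,0,0,0,0.2],
    [0,20,35,0,0,0,0.2],
    [10,20,30,0,0,0,0.2],
    [20,35,0,0,0,0,0.2],
    [20,36,0,0,0,0,0.2],
  ],
)

```text
time_s: 0.72
eef_pos: [186.8, -373.3, 303.0]
ee_rot: [-0.004, 0.992, 0.13, 0.0]
force: [1.3, 0.3, 0.2]
grip_width: 0.596
```

>>> play_rows(
  plan=[
    [20,36,0,0,-0.04,-0.02,0.2],
    [20,36,0,0,-0.04,-0.02,0.2],
    [20,36,0,0,-0.04,-0.02,0.2],
    [20,36,0,0,-0.04,-0.02,0.2],
    [20,36,0,0,-0.04,-0.02,0.2],
  ],
)

```text
time_s: 1.13
eef_pos: [287.4, -189.8, 303.7]
ee_rot: [0.011, 0.992, 0.077, 0.104]
force: [0.5, -0.4, 0.2]
grip_width: 0.6
```

>>> play_rows(
  plan=[
    [20,36,0,0,-0.04,-0.02,0.2],
    [20,36,0,0,-0.04,-0.02,0.2],
    [20,36,0,0,-0.04,-0.02,0.2],
    [20,36,0,0,-0.04,-0.02,0.2],
    [20,36,0,0,-0.04,-0.02,0.2],
  ],
)

```text
time_s: 1.55
eef_pos: [382.5, -13.6, 305.2]
ee_rot: [0.024, 0.978, 0.023, 0.205]
force: [0.2, -1.0, 0.9]
grip_width: 0.602
```

>>> play_rows(
  plan=[
    [18,36,0,0,-0.04,-0.02,0.2],
    [18,36,0,0,-0.04,-0.02,0.2],
    [18,36,0,0,-0.04,-0.02,0.2],
    [18,36,0,0,-0.04,-0.02,0.2],
    [18,36,0,0,-0.04,-0.02,0.2],
  ],
)

```text
time_s: 1.97
eef_pos: [463.9, 153.6, 307.6]
ee_rot: [0.035, 0.954, -0.025, 0.298]
force: [1.1, -1.0, 0.8]
grip_width: 0.603
```

```bash
python3 -c "
from h import *
go(rail(0,80,140),R_SL)"
```

```text
t 1.9667 d [ 96.1  83.2 -92.9] w [ 0.052 -0.009 -0.065] rows 3.8 F [ 1.1 -1.   0.8] g 0.603 j [ 0.19 -0.13  1.85 -0.25  0.86  1.92]
```

>>> play_rows(
  plan=[
    [24,22,-20,0.012,-0.002,-0.016,0.2],
    [24,21,-23,0.012,-0.002,-0.016,0.2],
    [24,20,-24,0.012,-0.002,-0.016,0.2],
    [22,19,-24,0.012,-0.002,-0.016,0.2],
    [0,0,0,0,0,0,0.2],
  ],
)

```text
time_s: 2.38
eef_pos: [560.9, 249.1, 211.5]
ee_rot: [0.019, 0.951, -0.059, 0.303]
force: [-0.0, 0.5, -1.1]
grip_width: 0.602
```

Run:
```python
from h import *
go(rail(0,80,140),R_SL); print(inrail())
go(rail(0,80,49),R_SL)
s=cap('scene');t=cap('top')
for n,p in(('grip c',rail(0,80,62)),('grip top',rail(0,80,88)),('tcp',sense()['eef_pos']),('land',rail(10,20,26)),('land-60',rail(10,-60,26)),('tube',rail(75,0,155))): print(n,np.round(proj(s,p),1),np.round(proj(t,p),1))
f=lambda a:cv2.resize(a,(400,400),interpolation=cv2.INTER_CUBIC)
u,v=map(int,proj(s,rail(0,60,80)));a,b=map(int,proj(t,rail(0,60,80)))
print(u,v,a,b)
cv2.imwrite('pics/c3.png',np.hstack([f(s['img'][v-50:v+50,u-50:u+50]),cv2.convertScaleAbs(f(t['img'][b-50:b+50,a-50:a+50]),alpha=2)]))
```

```text
t 2.3833 d [ -0.8 -12.3   3.2] w [ 0.001  0.005 -0.01 ] rows 0.3 F [-0.   0.5 -1.1] g 0.602 j [ 0.35  0.26  1.69 -0.43  0.68  2.31]
[ -2.53549753  92.3394314  137.86390486]
t 2.3833 d [ 50.9 -19.3 -71.3] w [ 0.001  0.005 -0.01 ] rows 2.2 F [-0.   0.5 -1.1] g 0.602 j [ 0.35  0.26  1.69 -0.43  0.68  2.31]
grip c [415.3 281.6] [262.6 206.1]
grip top [417.  271.3] [260.8 210.2]
tcp [425.4 249.7] [253.1 218.6]
land [387.7 293.7] [284.8 200.4]
land-60 [354.1 288.9] [311.1 204. ]
tube [386.5 249. ] [285.5 201.7]
407 273 268 209
```

View pics/c3.png

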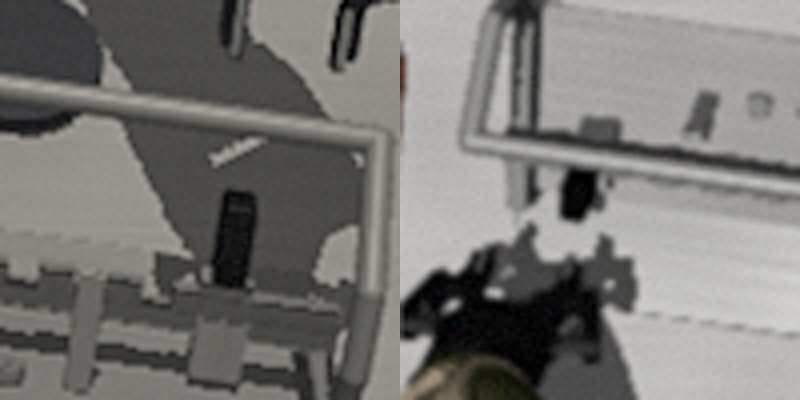

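The picture shows the open hand above the grip, off by +12 mm in y, as the pose says. The modelled grip centre (415,282) lands on the black grip in the scene. I'll correct y, then descend along the rail's z axis.

>>> play_rows(
  plan=[
    [0,-12,2,0,0.005,-0.01,0.2],
    [0,0,0,0,0,0,0.2],
    [12,-2,-17,0,0,0,0.2],
    [12,-2,-17,0,0,0,0.2],
    [0,0,0,0,0,0,0.2],
  ],
)

```text
time_s: 2.9
eef_pos: [584.7, 227.1, 195.7]
ee_rot: [0.018, 0.948, -0.066, 0.31]
force: [0.4, 0.5, 0.5]
grip_width: 0.601
```

```bash
python3 -c "
from h import *
go(rail(0,80,49),R_SL);print(inrail())"
```

```text
t 2.9 d [ 27.1   2.7 -55.6] w [-0.004  0.021  0.003] rows 1.5 F [0.4 0.5 0.5] g 0.601 j [ 0.29  0.29  1.7  -0.44  0.61  2.3 ]
[ 10.19831806  73.71998253 109.67974256]
```

>>> play_rows(
  plan=[
    [-7,7,-6,0,0.01,0,0.2],
    [0,0,0,0,0.01,0,0.2],
    [0,0,0,0,0,0,0.2],
  ],
)

```text
time_s: 3.15
eef_pos: [576.6, 233.4, 194.3]
ee_rot: [0.018, 0.951, -0.067, 0.302]
force: [0.3, -0.0, -1.0]
grip_width: 0.6
```

```bash
python3 -c "
from h import *
go(rail(0,80,49),R_SL);print(inrail())"
```

```text
t 3.15 d [ 35.2  -3.5 -54.2] w [-0.006  0.005  0.006] rows 1.6 F [ 0.3 -0.  -1. ] g 0.6 j [ 0.31  0.29  1.7  -0.43  0.63  2.3 ]
[  2.14117268  78.82299331 113.62615396]
```

>>> play_rows(
  plan=[
    [9,-1,-13,0,0,0,0.2],
    [9,-1,-13,0,0,0,0.2],
    [9,-1,-13,0,0,0,0.2],
    [8,-1,-13,0,0,0,0.2],
    [0,0,0,0,0,0,0.2],
  ],
)

```text
time_s: 3.57
eef_pos: [612.4, 231.4, 148.7]
ee_rot: [0.016, 0.949, -0.066, 0.307]
force: [0.5, -0.2, -0.4]
grip_width: 0.597
```

```bash
python3 -c "
from h import *
go(rail(0,80,49),R_SL);print(inrail())"
```

```text
t 3.5667 d [-0.6 -1.6 -8.5] w [-0.009  0.015  0.003] rows 0.2 F [ 0.5 -0.2 -0.4] g 0.597 j [ 0.28  0.4   1.68 -0.47  0.53  2.34]
[ 5.21039913 81.62207704 55.77555385]
```

>>> play_rows(
  plan=[
    [-1,-2,-8,0,0.01,0,0.2],
    [0,0,0,0,0,0,0.2],
    [0,0,0,0,0,0,-1],
    [0,0,0,0,0,0,-1],
    [0,0,0,0,0,0,-1],
  ],
  grip_force=50,
)

```text
time_s: 3.98
eef_pos: [610.7, 230.3, 144.8]
ee_rot: [0.015, 0.95, -0.066, 0.304]
force: [2.2, -0.6, -1.6]
grip_width: 0.208
```

>>> play_rows(
  plan=[
    [0,0,0,0,0,0,-1],
    [0,0,0,0,0,0,-1],
    [0,0,0,0,0,0,-1],
  ],
)

```text
time_s: 4.23
eef_pos: [610.3, 230.4, 145.1]
ee_rot: [0.015, 0.95, -0.066, 0.304]
force: [2.2, -0.5, -2.9]
grip_width: 0.21
```

```bash
python3 -c "
from h import *
go(rail(0,80,49),R_SL);print(inrail())"
```

```text
t 4.2333 d [ 1.5 -0.6 -5. ] w [-0.01   0.008  0.002] rows 0.1 F [ 2.2 -0.5 -2.9] g 0.21 j [ 0.28  0.4   1.68 -0.47  0.53  2.33]
[ 1.54578026 80.34615728 53.98229952]
```

>>> play_rows(
  plan=[
    [-5,0,7,0,0,0,-1],
    [-4,1,6,0,0,0,-1],
    [0,0,0,0,0,0,-1],
  ],
)

```text
time_s: 4.48
eef_pos: [600.5, 231.2, 158.9]
ee_rot: [0.016, 0.95, -0.066, 0.303]
force: [0.0, 0.1, -1.9]
grip_width: 0.207
```

```bash
python3 -c "
from h import *
go(rail(1.5,80,69),R_SL);print(inrail())"
```

```text
t 4.4833 d [ 1.1 -0.  -1.5] w [-0.009  0.008  0.002] rows 0.1 F [ 0.   0.1 -1.9] g 0.207 j [ 0.29  0.37  1.69 -0.45  0.55  2.32]
[ 1.4593552  79.86535463 70.89232945]
```

>>> play_rows(
  plan=[
    [0,-8,-1,0,0,0,-1],
    [-1,-10,0,0,0,0,-1],
    [-1,-10,0,0,0,0,-1],
    [-2,-10,0,0,0,0,-1],
    [0,0,0,0,0,0,-1],
  ],
)

```text
time_s: 4.9
eef_pos: [595.0, 191.3, 158.2]
ee_rot: [0.015, 0.951, -0.065, 0.303]
force: [1.3, 0.3, -2.5]
grip_width: 0.207
```

```bash
python3 -c "
from h import *
go(rail(1.5,0,69),R_SL);print(inrail())"
```

```text
t 4.9 d [ -4.  -39.4  -0.8] w [-0.01   0.007  0.   ] rows 1.0 F [ 1.3  0.3 -2.5] g 0.207 j [ 0.21  0.32  1.76 -0.4   0.5   2.21]
[ 0.89582621 39.60445173 70.37401629]
```

>>> play_rows(
  plan=[
    [-1,-10,0,0,0,0,-1],
    [-1,-10,0,0,0,0,-1],
    [-1,-10,0,0,0,0,-1],
    [-1,-9,0,0,0,0,-1],
    [0,0,0,0,0,0,-1],
  ],
)

```text
time_s: 5.32
eef_pos: [590.2, 150.8, 157.8]
ee_rot: [0.015, 0.951, -0.066, 0.303]
force: [1.0, 0.4, -1.5]
grip_width: 0.209
```

Run:
```python
from h import *
go(rail(1.5,0,55),R_SL);print(inrail())
s=cap('scene')
print([np.round(proj(s,rail(45,0,z)),1) for z in(-30,45)],[np.round(proj(s,rail(0,0,z)),1) for z in(50,105)])
f=s['img'];u,v=map(int,proj(s,rail(0,0,60)))
cv2.imwrite('pics/c4.png',cv2.resize(f[v-45:v+45,u-60:u+60],(800,600),interpolation=cv2.INTER_CUBIC));print(u,v)
```

```text
t 5.3167 d [  8.7   0.1 -11.9] w [-0.01   0.006  0.001] rows 0.4 F [ 1.   0.4 -1.5] g 0.209 j [ 0.12  0.28  1.82 -0.32  0.46  2.07]
[ 1.21961215 -1.24144939 69.69679502]
[array([375.8, 320.2]), array([380. , 290.5])] [array([380.7, 281.6]), array([383.8, 259.8])]
381 277
```

View pics/c4.png

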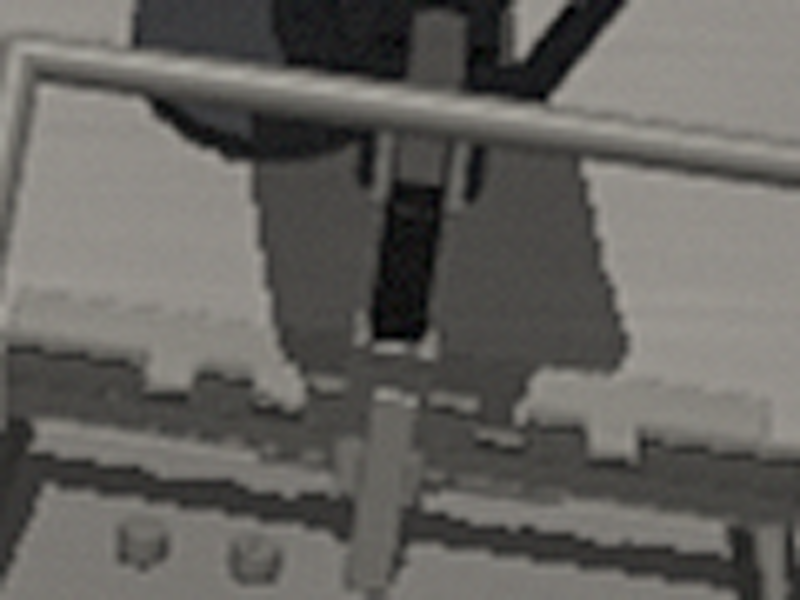

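The slider has travelled along and stands in line with the tab (crop 405 against tab 380, which leans as predicted). Lowering.

>>> play_rows(
  plan=[
    [0,1,0,0,0,0,-1],
    [4,-1,-5,0,0,0,-1],
    [3,0,-4,0,0,0,-1],
    [0,0,0,0,0,0,-1],
  ],
)

```text
time_s: 5.7
eef_pos: [597.8, 152.8, 147.8]
ee_rot: [0.015, 0.951, -0.065, 0.303]
force: [1.3, -0.7, -3.0]
grip_width: 0.207
```

```bash
python3 -c "
from h import *
go(rail(1.5,0,54),R_SL);print(inrail())"
```

```text
t 5.7 d [ 1.7 -2.1 -2.7] w [-0.011  0.006 -0.   ] rows 0.1 F [ 1.3 -0.7 -3. ] g 0.207 j [ 0.13  0.31  1.81 -0.33  0.44  2.09]
[ 1.46132747  1.83498542 57.33656233]
```

>>> play_rows(
  plan=[
    [1,-1,-2,0,0,0,-1],
    [0,0,0,0,0,0,-0.3],
    [0,0,0,0,0,0,0.1],
    [0,0,0,0,0,0,0.1],
    [0,0,0,0,0,0,0.1],
  ],
)

```text
time_s: 6.12
eef_pos: [600.1, 152.9, 146.4]
ee_rot: [0.014, 0.95, -0.064, 0.304]
force: [0.7, 0.2, -0.8]
grip_width: 0.551
```

>>> play_rows(
  plan=[
    [-7,1,9,0,0,0,0.1],
    [-11,2,16,0,0,0,0.1],
    [-11,2,16,0,0,0,0.1],
    [-11,2,16,0,0,0,0.1],
    [-11,2,16,0,0,0,0.1],
  ],
)

```text
time_s: 6.53
eef_pos: [547.2, 161.3, 219.5]
ee_rot: [0.015, 0.951, -0.065, 0.302]
force: [-0.2, 1.6, 0.8]
grip_width: 0.551
```

>>> play_rows(
  plan=[
    [-25,0,20,0,0,0,0.3],
    [-30,0,20,0,0,0,0.3],
    [-20,-20,20,0,0,0,0.3],
    [0,-30,10,0,0,0,0.3],
    [0,-30,0,0,0,0,0.3],
  ],
)

```text
time_s: 6.95
eef_pos: [467.7, 84.6, 298.2]
ee_rot: [0.012, 0.95, -0.06, 0.307]
force: [1.3, 0.3, 0.2]
grip_width: 0.647
```

Run:
```python
from h import *
print(inrail(),sense()['force'],sense()['joints'])
s=cap('scene','s5.png');t=cap('top','t5.png')
print([np.round(proj(s,rail(0,y,62)),1) for y in(-3,0,3)],np.round(proj(s,rail(0,0,65)),1),np.round(proj(t,rail(0,0,62)),1))
S=s['img'].astype(int)
u,v=map(int,proj(s,rail(0,0,62)))
k=(S.max(2)<45).astype(np.uint8);k[:v-20]=0;k[v+20:]=0;k[:,:u-14]=0;k[:,u+14:]=0
n,l,st,ce=cv2.connectedComponentsWithStats(k);print(st[1:],ce[1:])
f=lambda a:cv2.resize(a,(400,400),interpolation=cv2.INTER_CUBIC)
a,b=map(int,proj(t,rail(0,0,60)))
cv2.imwrite('pics/c5.png',np.hstack([f(s['img'][v-40:v+40,u-40:u+40]),cv2.convertScaleAbs(f(t['img'][200:300,370:470]),alpha=2)]))
```

```text
[-10.496867   -83.10198215 249.27287475] [1.33335781 0.34223854 0.24645513] [-0.04864461 -0.20361119  1.93742825 -0.04518041  0.78335556  1.67015146]
[array([380.1, 276.7]), array([381.4, 276.9]), array([382.6, 277.1])] [381.5 275.7] [289.3 209.8]
[[377 266  10  24 187]
 [367 282   1   1   1]] [[381.64171123 277.63636364]
 [367.         282.        ]]
```

View pics/c5.png

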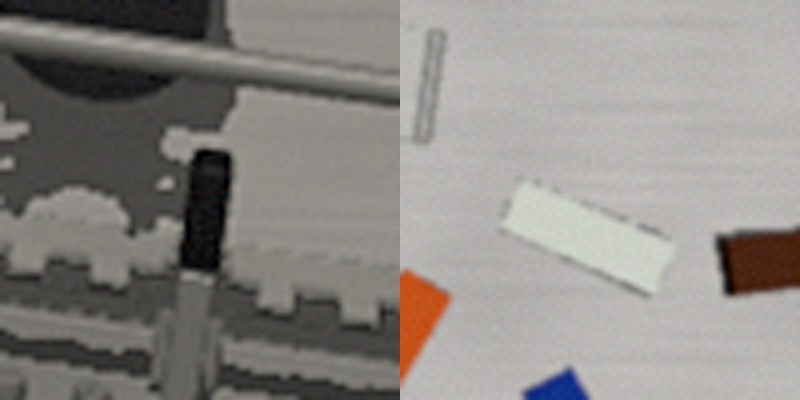

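The slider is seated: grip centroid (381.6,277.6) against a predicted (381.4,276.9). The wedge has not moved. Next, the wedge.

```bash
cat >> h.py <<'E'
def RW(deg):
    a=np.radians(deg);return np.array([[-np.sin(a),np.cos(a),0],[np.cos(a),np.sin(a),0],[0,0,-1]]).T
E
python3 - <<'E'
from h import *
t=cap('top');g=np.array([435.3,-282.4,20.]);x=np.array([.913,-.409,0])
print(np.round([proj(t,g+k*x) for k in(-50,0,50)],1), onz(t,412.5,292.5,10))
go(np.array([435.3,-282.4,130]),RW(-24.15))
E
```

```text
[[422.9 279.2]
 [429.3 264.8]
 [435.6 250.4]] [ 347.12133724 -230.04451988   10.        ]
t 7.1 d [ -32.6 -365.1 -165.8] w [-0.337  0.573  1.239] rows 11.7 F [-0.2  0.2  0.7] g 0.652 j [-0.05 -0.2   1.94 -0.05  0.78  1.68]
```

>>> play_rows(
  plan=[
    [0,-37,0,-0.03,0.05,0.11,0.5],
    [0,-37,0,-0.03,0.05,0.11,0.5],
    [0,-37,0,-0.03,0.05,0.11,0.5],
    [0,-37,0,-0.03,0.05,0.11,0.5],
    [0,-37,0,-0.03,0.05,0.11,0.5],
  ],
)

```text
time_s: 7.52
eef_pos: [467.3, -38.1, 292.8]
ee_rot: [0.013, 0.967, 0.129, 0.219]
force: [1.3, -0.7, 1.1]
grip_width: 0.752
```

Run:
```python
from h import *
go(np.array([435.3,-282.4,130]),RW(-24.15))
```

```text
t 7.5167 d [ -32.  -244.3 -162.8] w [-0.224  0.397  0.869] rows 8.2 F [ 1.3 -0.7  1.1] g 0.752 j [-0.47 -0.14  1.83  0.25  1.08  0.75]
```

>>> play_rows(
  plan=[
    [-3,-28,-17,-0.025,0.045,0.1,0.5],
    [-3,-28,-17,-0.025,0.045,0.1,0.5],
    [-3,-28,-17,-0.025,0.045,0.1,0.5],
    [-3,-28,-17,-0.025,0.045,0.1,0.5],
    [-3,-28,-17,-0.025,0.045,0.1,0.5],
  ],
)

```text
time_s: 7.93
eef_pos: [453.7, -182.3, 207.5]
ee_rot: [0.004, 0.916, 0.389, 0.095]
force: [-0.1, 0.0, -0.1]
grip_width: 0.752
```

Run:
```python
from h import *
go(np.array([435.3,-282.4,110]),RW(-24.15))
```

```text
t 7.9333 d [ -18.4 -100.1  -97.5] w [-0.098  0.164  0.344] rows 3.4 F [-0.1  0.  -0.1] g 0.752 j [-0.72  0.15  1.71  0.18  1.2  -0.01]
```

>>> play_rows(
  plan=[
    [-5,-25,-20,-0.025,0.041,0.086,0.5],
    [-5,-25,-25,-0.025,0.041,0.086,0.5],
    [-4,-25,-25,-0.025,0.041,0.086,0.5],
    [-4,-25,-25,-0.023,0.041,0.086,0.5],
    [0,0,0,0,0,0,0.5],
  ],
)

```text
time_s: 8.35
eef_pos: [436.7, -286.7, 102.2]
ee_rot: [-0.003, 0.833, 0.554, -0.009]
force: [-0.4, 1.0, -0.8]
grip_width: 0.748
```

Run:
```python
from h import *
go(np.array([435.3,-282.4,60]),RW(-24.15))
```

```text
t 8.35 d [ -1.4   4.3 -42.2] w [ 0.004 -0.019 -0.025] rows 1.0 F [-0.4  1.  -0.8] g 0.748 j [-0.8   0.42  1.63 -0.02  1.1  -0.39]
```

>>> play_rows(
  plan=[
    [-1,4,-14,0,-0.019,-0.025,0.5],
    [0,0,-15,0,0,0,0.5],
    [0,0,-15,0,0,0,0.5],
    [0,0,0,0,0,0,0.5],
  ],
)

```text
time_s: 8.68
eef_pos: [438.6, -278.9, 54.9]
ee_rot: [0.001, 0.84, 0.543, -0.002]
force: [-0.5, 0.2, -0.6]
grip_width: 0.754
```

Run:
```python
from h import *
go(np.array([435.3,-282.4,4]),RW(-24.15))
t=cap('top');s=cap('scene')
f=lambda a:cv2.resize(a,(400,400),interpolation=cv2.INTER_CUBIC)
cv2.imwrite('pics/c6.png',np.hstack([f(s['img'][220:300,180:260]),cv2.convertScaleAbs(f(t['img'][220:300,380:460]),alpha=2)]))
```

```text
t 8.6833 d [ -3.3  -3.5 -50.9] w [ 0.003 -0.002  0.002] rows 1.2 F [-0.5  0.2 -0.6] g 0.754 j [-0.79  0.47  1.69 -0.    0.98 -0.36]
```

View pics/c6.png

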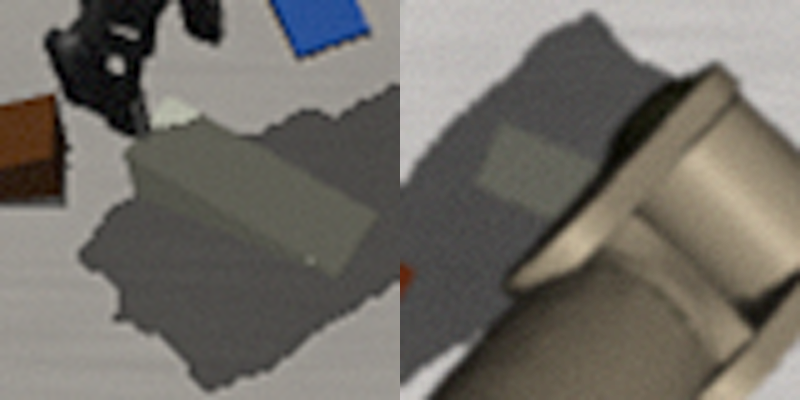

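The picture shows the near finger over the heel's high-x side at crop (140,130), clear of the brown wedge at (60,150). The pose agrees. Descending and gripping.

>>> play_rows(
  plan=[
    [-3,-3,-12,0,0,0,0.5],
    [0,0,-14,0,0,0,0.5],
    [0,0,-13,0,0,0,0.5],
    [0,0,-6,0,0,0,0.5],
    [0,0,0,0,0,0,0.5],
  ],
)

```text
time_s: 9.2
eef_pos: [441.3, -284.1, 18.2]
ee_rot: [0.009, 0.839, 0.544, -0.0]
force: [0.8, 0.2, -0.8]
grip_width: 0.751
```

Run:
```python
from h import *
go(np.array([435.3,-282.4,4]),RW(-24.15))
```

```text
t 9.2 d [ -6.    1.7 -14.2] w [ 0.015  0.01  -0.   ] rows 0.4 F [ 0.8  0.2 -0.8] g 0.751 j [-0.79  0.53  1.72 -0.    0.88 -0.37]
```

>>> play_rows(
  plan=[
    [-6,2,-3,0.015,0.01,0,0.5],
    [0,0,0,0,0,0,0.5],
    [-1,0,-9,0,0,0,0.5],
    [0,0,0,0,0,0,0.5],
  ],
)

```text
time_s: 9.53
eef_pos: [435.3, -282.7, 8.6]
ee_rot: [0.002, 0.839, 0.544, 0.0]
force: [-0.3, 0.2, -0.7]
grip_width: 0.749
```

Run:
```python
from h import *
go(np.array([435.3,-282.4,4]),RW(-24.15))
```

```text
t 9.5333 d [-0.   0.3 -4.6] w [ 0.003  0.003 -0.   ] rows 0.1 F [-0.3  0.2 -0.7] g 0.749 j [-0.8   0.54  1.73 -0.    0.87 -0.38]
```

>>> play_rows(
  plan=[
    [0,0,-4,0,0,0,0.5],
    [0,0,0,0,0,0,-0.2],
    [0,0,0,0,0,0,-1],
    [0,0,0,0,0,0,-1],
    [0,0,0,0,0,0,-1],
  ],
  grip_force=60,
)

```text
time_s: 9.95
eef_pos: [436.3, -283.3, 6.2]
ee_rot: [0.003, 0.839, 0.544, 0.001]
force: [-1.3, 1.4, 3.8]
grip_width: 0.184
```

Run:
```python
from h import *
go(np.array([435.3,-282.4,4]),RW(-24.15))
# target: grip point in line with lip mid, tip 30 mm before lip
lip=np.array([572.4,-117.1,0]);ys=RS[:,1]
s=sense();p=s['eef_pos']
for d in(150,37):
  q=lip-d*ys; q[2]=12; print(d,q.round(1)); go(q,RW(-7.65))
```

```text
t 9.95 d [-1.   0.9 -2.2] w [ 0.004  0.005 -0.   ] rows 0.1 F [-1.3  1.4  3.8] g 0.184 j [-0.8   0.54  1.73  0.    0.86 -0.38]
150 [ 552.4 -265.8   12. ]
t 9.95 d [116.1  17.5   5.8] w [0.003 0.005 0.288] rows 2.9 F [-1.3  1.4  3.8] g 0.184 j [-0.8   0.54  1.73  0.    0.86 -0.38]
37 [ 567.5 -153.8   12. ]
t 9.95 d [131.2 129.5   5.8] w [0.003 0.005 0.288] rows 4.5 F [-1.3  1.4  3.8] g 0.184 j [-0.8   0.54  1.73  0.    0.86 -0.38]
```

The width of 0.18 is less than the 45 mm wedge, so something is off. I'll look.

Run:
```python
from h import *
t=cap('top');s=cap('scene')
print(sense()['grip_width'],sense()['force'])
f=lambda a:cv2.resize(a,(400,400),interpolation=cv2.INTER_CUBIC)
cv2.imwrite('pics/c7.png',np.hstack([f(s['img'][215:295,180:260]),cv2.convertScaleAbs(f(t['img'][220:300,380:460]),alpha=2)]))
```

```text
0.015405762268257383 [-0.34751471  0.37120674  3.58333895]
```

View pics/c7.png

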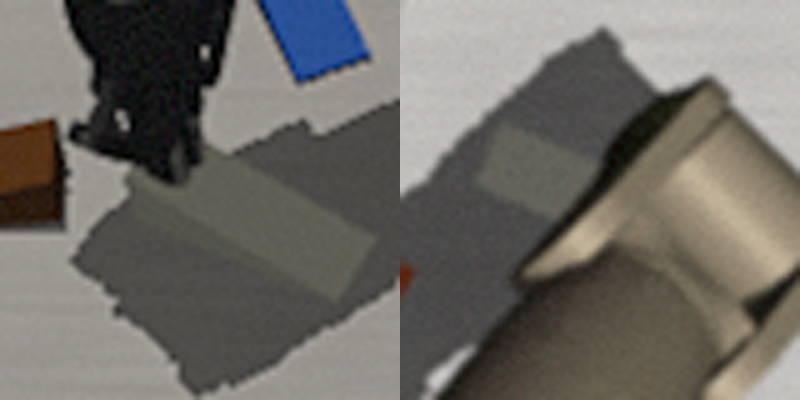

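Run:
```python
from h import *
s=cap('scene');st=sense();p=st['eef_pos'];print(p,st['ee_rot'],st['joints'])
for z in(0,6,20,33,40,50): print(z,np.round(proj(s,[p[0],p[1],z]),1))
q=st['ee_rot'];R=Ro.from_quat([q[1],q[2],q[3],q[0]]).as_matrix();print(R.round(3))
print(np.round(proj(s,p+R@np.array([0,0,-70])),1))
for w,u,v in(('heel hx',205,250.6),('heel lx',214.25,239.4)): print(w,onz(s,u,v,38),onz(s,u,v,33))
```

```text
[ 436.23913272 -283.25257862    5.90747939] [2.99994470e-03 8.39344672e-01 5.43590723e-01 8.04983629e-04] [-8.01625928e-01  5.44808509e-01  1.73012550e+00  5.54293296e-04
  8.60460801e-01 -3.80614378e-01]
0 [216.8 256.1]
6 [216.4 254.8]
20 [215.7 251.8]
33 [215.  248.9]
40 [214.7 247.3]
50 [214.1 245.1]
[[ 0.409  0.913  0.005]
 [ 0.913 -0.409 -0.004]
 [-0.002  0.006 -1.   ]]
[212.9 239. ]
heel hx [ 446.77169417 -308.24406406   38.        ] [ 443.0349454  -309.64476109   33.        ]
heel lx [ 407.37250105 -289.06371698   38.        ] [ 403.46532845 -290.38144815   33.        ]
```

Run:
```python
from h import *
s=cap('scene','s7.png');st=sense();p=st['eef_pos'];print(p,st['grip_width'],st['force'],st['tau'].round(1))
S=s['img'].astype(int)
for v in range(238,262): print(v,' '.join('%3d'%x for x in S[v,200:232].max(1)))
```

```text
[ 436.23917746 -283.25212874    5.86207421] 0.0019577615108328345 [-1.27505348  1.66523409  7.058982  ] [ -0.6 -41.9 -18.1  -0.2  -0.3  -0. ]
238  36  37  25  59 144 144  65   7  21  23  24  25  23  23  14  16  24  15  16 111 153 157 153 154 154 154 155 153 154 154 154 156
239  42  35  29  37 113 144 100  16  13  22  26  25  23  23  20  15  35  40  38 130 165 156 153 152 155 152 154 157 157 154 154 153
240  38  36  30  28  56 122 113  16  23  22  19  19  24  14  22  14  42  54  44 126 166 156 157 157 155 157 153 155 154 154 154 155
241  38  24  29  38  39  29  16  19  20  22  24  20  21  22  15  23  22  40  33 109 160 161 157 156 156 157 158 156 158 155 157 160
242  19  22  24  18  34  36  18  26  15  13  22  20  26  19  26  20  23  25  24  64 127 158 160 154 155 154 153 157 160 163 151 138
243  13  17  29  18  17   9  19   9  19  25  21  18  20  27  18  39  47  39  35  47  89 128 145 156 158 156 157 163 148 136 108  65
244  21  27  20  24  20  16  15  31  22  23  22  22   9  12  21  58  59  41  39  58  84  90 110 137 148 159 148 137 111  66  70  73
245  43  25   4   0   7  21  11  2
[... 1509 characters left out ...]
  94  96  96  95  96  96  94  95  93  95
257 147 106  64  69  73  74  81  85  85  84  85  82  85  83  85  86  89  94  96  96  99  96  95  94  94  95  95  95  98  96  94  98
258 108  69  74  77  79  78  78  84  86  85  84  85  83  83  85  84  81  86  92  95  95  98  96  94  96  96  96  96  96  91  97  92
259  66  75  78  79  77  80  80  81  79  82  83  86  83  82  85  81  84  86  82  88  90  93  94  97  96  98  97  95  97  96  96  95
260  76  77  77  78  76  76  78  78  80  78  79  82  83  85  85  84  86  85  84  81  88  89  94  95  96  95  96  98  94  95  96  96
261  80  74  80  79  79  79  80  79  77  80  80  79  78  81  84  82  87  84  86  87  81  82  84  86  94  97  97  95  95  95  94  97
```

The numbers settle it. The visible shut fingertips (rows 246–250) sit at about z 35, on the wedge's top, while the TCP reading says z 6. In c4 the fingers also held only the top few mm of the grip, where the reading put them about 28 mm deeper. So the reading runs about 28 mm deep along the tool, and I'll go by contact. I'll raise, open, and descend until the force shows the table.

>>> play_rows(
  plan=[
    [0,0,12,0,0,0,-1],
    [0,0,0,0,0,0,0.5],
    [0,0,0,0,0,0,0.5],
    [0,0,0,0,0,0,0.5],
    [0,0,0,0,0,0,0.5],
  ],
)

```text
time_s: 10.57
eef_pos: [436.0, -283.1, 17.3]
ee_rot: [0.003, 0.839, 0.544, 0.001]
force: [-0.2, 0.4, -0.5]
grip_width: 0.571
```

Run:
```python
from h import *
go(np.array([435.3,-282.4,-10]),RW(-24.15))
s=cap('scene');S=s['img'].astype(int)
# wedge unmoved? heel/tip corner check vs s5
a=cv2.imread('pics/s7.png').astype(int)
print(np.abs(S[255:280,205:262]-a[255:280,205:262]).max(2).mean())
k=(S.max(2)<45).astype(np.uint8);k[:, :195]=0;k[:,245:]=0;k[:215]=0;k[275:]=0
ct=max(cv2.findContours(k,0,1)[0],key=cv2.contourArea)[:,0]
for v in range(225,262,3):
  c=ct[ct[:,1]==v];print(v,sorted(c[:,0].tolist()))
p=sense()['eef_pos']
for z in(0,28,36):print(z,[np.round(proj(s,p+np.array([0,0,z])+k*np.array([.913,-.409,0])),1).tolist() for k in(-38,38)])
```

```text
t 10.5667 d [ -0.7   0.7 -27.3] w [ 0.004  0.004 -0.   ] rows 0.7 F [-0.2  0.4 -0.5] g 0.571 j [-0.8   0.53  1.72  0.    0.89 -0.38]
3.4750877192982457
225 [198, 222]
228 [198, 222]
231 [199, 212, 216, 222]
234 [197, 212, 216, 222]
237 [198, 212, 217, 218, 219, 222]
240 [195, 196, 210]
243 [195, 210]
246 [197, 198, 209]
249 [204, 209]
252 [206, 207, 209]
255 []
258 []
261 []
0 [[223.3, 242.5], [208.3, 262.4]]
28 [[222.0, 236.3], [206.7, 256.2]]
36 [[221.6, 234.5], [206.2, 254.4]]
```

>>> play_rows(
  plan=[
    [0,0,4,0,0,0,0.5],
    [0,0,0,0,0,0,0.5],
    [0,0,0,0,0,0,0.5],
    [0,0,0,0,0,0,0.5],
  ],
)

```text
time_s: 10.95
eef_pos: [435.7, -282.8, 20.8]
ee_rot: [0.002, 0.839, 0.544, 0.001]
force: [0.0, -0.2, -0.0]
grip_width: 0.748
```

>>> play_rows(
  plan=[
    [-2,0,-10,0,0,0,0.5],
    [-1,1,-10,0,0,0,0.5],
    [0,0,-4,0,0,0,0.5],
    [0,0,0,0,0,0,0.5],
  ],
)

```text
time_s: 11.28
eef_pos: [432.0, -281.4, -6.2]
ee_rot: [0.002, 0.839, 0.544, 0.001]
force: [0.4, 0.2, 0.9]
grip_width: 0.752
```

Run:
```python
from h import *
go(np.array([435.3,-282.4,-20]),RW(-24.15))
```

```text
t 11.2833 d [  3.3  -1.  -13.8] w [0.002 0.003 0.   ] rows 0.3 F [0.4 0.2 0.9] g 0.752 j [-0.81  0.56  1.75  0.    0.83 -0.38]
```

>>> play_rows(
  plan=[
    [3,-1,-4,0,0,0,0.5],
    [0,0,-3,0,0,0,0.5],
    [0,0,0,0,0,0,0.5],
  ],
)

```text
time_s: 11.53
eef_pos: [435.1, -282.3, -14.6]
ee_rot: [0.001, 0.839, 0.543, 0.0]
force: [-0.1, 0.4, 0.2]
grip_width: 0.751
```

>>> play_rows(
  plan=[
    [0,0,-4,0,0,0,0.5],
    [0,0,0,0,0,0,0.5],
  ],
)

```text
time_s: 11.7
eef_pos: [435.3, -282.3, -19.0]
ee_rot: [0.001, 0.839, 0.544, 0.0]
force: [0.3, 0.6, 0.1]
grip_width: 0.748
```

>>> play_rows(
  plan=[
    [0,0,-3,0,0,0,0.5],
    [0,0,0,0,0,0,0.5],
  ],
)

```text
time_s: 11.87
eef_pos: [435.4, -282.5, -22.1]
ee_rot: [0.001, 0.839, 0.544, 0.0]
force: [0.1, 0.6, 0.7]
grip_width: 0.752
```

Still no contact at a reading of -22, which confirms the offset. The true tip height is now about 6 mm plus the swing back. Closing.

>>> play_rows(
  plan=[
    [0,0,0,0,0,0,-0.2],
    [0,0,0,0,0,0,-1],
    [0,0,0,0,0,0,-1],
    [0,0,0,0,0,0,-1],
    [0,0,0,0,0,0,-1],
  ],
  grip_force=60,
)

```text
time_s: 12.28
eef_pos: [435.5, -282.6, -21.7]
ee_rot: [0.002, 0.839, 0.544, 0.0]
force: [0.3, -0.0, -1.3]
grip_width: 0.516
```

Run:
```python
from h import *
lip=np.array([572.4,-117.1,0]);ys=RS[:,1]
q=lip-150*ys; q[2]=-12; print(q.round(1)); go(q,RW(-7.65))
```

```text
[ 552.4 -265.8  -12. ]
t 12.2833 d [116.9  16.8   9.7] w [0.002 0.003 0.288] rows 2.9 F [ 0.3 -0.  -1.3] g 0.516 j [-0.8   0.59  1.74  0.    0.8  -0.38]
```

Gripped: 0.516 is about 45 mm. Lift and align with the lip.

>>> play_rows(
  plan=[
    [0,0,10,0,0,0,-1],
    [20,1,3,0,0,0.06,-1],
    [30,5,0,0,0,0.08,-1],
    [30,5,0,0,0,0.08,-1],
    [30,5,0,0,0,0.07,-1],
  ],
)

```text
time_s: 12.7
eef_pos: [544.8, -266.7, -5.3]
ee_rot: [-0.0, 0.751, 0.661, -0.0]
force: [0.1, -0.6, -1.8]
grip_width: 0.516
```

>>> play_rows(
  plan=[
    [0,0,0,0,0,0,-1],
    [0,0,0,0,0,0,-1],
  ],
)

```text
time_s: 12.87
eef_pos: [549.6, -265.5, -4.0]
ee_rot: [0.002, 0.748, 0.664, 0.0]
force: [-0.4, -0.3, -1.4]
grip_width: 0.513
```

Run:
```python
from h import *
lip=np.array([572.4,-117.1,0]);ys=RS[:,1]
q=lip-150*ys; q[2]=-21.7; print(q.round(1)); go(q,RW(-7.65))
s=cap('scene');t=cap('top')
f=lambda a:cv2.resize(a,(400,400),interpolation=cv2.INTER_CUBIC)
cv2.imwrite('pics/c8.png',np.hstack([f(s['img'][250:350,200:300]),cv2.convertScaleAbs(f(t['img'][180:280,350:450]),alpha=2)]))
```

```text
[ 552.4 -265.8  -21.7]
t 12.8667 d [  2.8  -0.3 -17.7] w [ 0.002  0.003 -0.014] rows 0.4 F [-0.4 -0.3 -1.4] g 0.513 j [-0.64  0.72  1.44 -0.    0.98 -0.52]
```

View pics/c8.png

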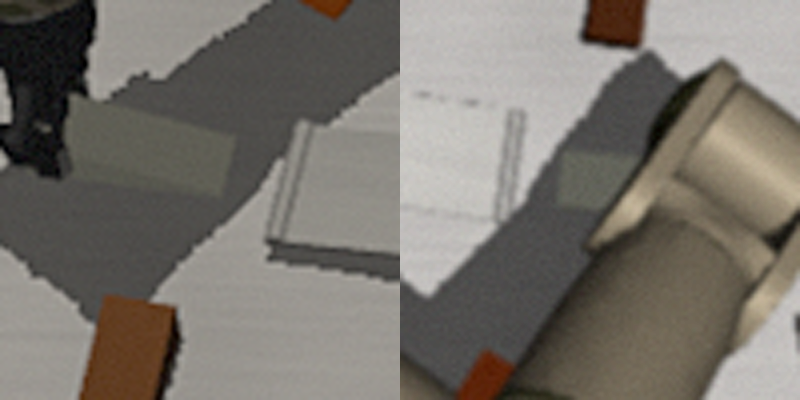

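The wedge is held flat, with its tip at top crop (557,179) pointing at the lip (512,165) and just short of it. It needs about 3 mm in x, as the pose says. Lowering.

>>> play_rows(
  plan=[
    [3,0,-8,0,0,-0.014,-1],
    [0,0,-6,0,0,0,-1],
    [0,0,0,0,0,0,-1],
  ],
)

```text
time_s: 13.22
eef_pos: [549.9, -266.5, -18.7]
ee_rot: [0.001, 0.755, 0.656, 0.0]
force: [0.1, -1.0, -1.6]
grip_width: 0.514
```

Run:
```python
from h import *
lip=np.array([572.4,-117.1,0]);ys=RS[:,1]
q=lip-150*ys; q[2]=-21.5; go(q,RW(-7.65))
```

```text
t 13.2167 d [ 2.5  0.7 -2.8] w [0.002 0.002 0.007] rows 0.1 F [ 0.1 -1.  -1.6] g 0.514 j [-0.64  0.74  1.44 -0.    0.96 -0.5 ]
```

>>> play_rows(
  plan=[
    [3,2,-3,0,0,0.007,-1],
    [1,10,0,0,0,0,-1],
    [1,10,0,0,0,0,-1],
    [2,10,0,0,0,0,-1],
    [0,0,0,0,0,0,-1],
  ],
)

```text
time_s: 13.63
eef_pos: [556.6, -233.9, -21.8]
ee_rot: [0.002, 0.753, 0.657, -0.0]
force: [0.0, 0.8, -1.3]
grip_width: 0.512
```

```bash
cat >> h.py <<'E'
def gw():
    lip=np.array([572.4,-117.1,-21.5]);d=sense()['eef_pos']-lip
    print('stand x,y to lip',(RS.T@d).round(1)); go(lip-37*RS[:,1],RW(-7.65))
E
python3 -c "
from h import *
gw()"
```

```text
stand x,y to lip [-1.000e-01 -1.179e+02 -3.000e-01]
t 13.6333 d [10.9 80.1  0.3] w [0.002 0.002 0.002] rows 2.0 F [ 0.   0.8 -1.3] g 0.512 j [-0.59  0.73  1.47 -0.    0.94 -0.45]
```

Exactly in line. Push on in 10 mm rows.

>>> play_rows(
  plan=[
    [1,10,0,0,0,0,-1],
    [1,10,0,0,0,0,-1],
    [2,10,0,0,0,0,-1],
    [1,10,0,0,0,0,-1],
    [0,0,0,0,0,0,-1],
  ],
)

```text
time_s: 14.05
eef_pos: [562.3, -190.4, -21.5]
ee_rot: [0.003, 0.753, 0.658, -0.001]
force: [0.2, 2.2, -1.8]
grip_width: 0.517
```

```bash
python3 -c "
from h import *
gw()"
```

```text
stand x,y to lip [ -0.2 -74.   -0. ]
t 14.05 d [ 5.2 36.6  0. ] w [0.005 0.003 0.001] rows 0.9 F [ 0.2  2.2 -1.8] g 0.517 j [-0.52  0.71  1.5  -0.    0.92 -0.39]
```

>>> play_rows(
  plan=[
    [1,8,0,0,0,0,-1],
    [1,8,0,0,0,0,-1],
    [1,7,0,0,0,0,-1],
    [0,0,0,0,0,0,-1],
  ],
)

```text
time_s: 14.38
eef_pos: [565.7, -168.7, -21.2]
ee_rot: [0.005, 0.753, 0.658, -0.002]
force: [1.5, 2.8, -1.5]
grip_width: 0.517
```

```bash
python3 -c "
from h import *
gw()"
```

```text
stand x,y to lip [  0.2 -52.1   0.3]
t 14.3833 d [ 1.8 15.  -0.3] w [0.01  0.004 0.001] rows 0.4 F [ 1.5  2.8 -1.5] g 0.517 j [-0.48  0.71  1.52 -0.01  0.91 -0.34]
```

>>> play_rows(
  plan=[
    [1,7,0,0,0,0,-1],
    [1,6,0,0,0,0,-1],
    [0,3,0,0,0,0,-1],
    [0,2,0,0,0,0,-1],
  ],
)

```text
time_s: 14.72
eef_pos: [567.9, -157.1, -21.1]
ee_rot: [0.01, 0.753, 0.658, -0.005]
force: [-0.3, -14.5, -3.0]
grip_width: 0.517
```

Run:
```python
from h import *
gw()
s=cap('scene');t=cap('top')
cv2.imwrite('pics/c9.png',cv2.resize(s['img'][250:340,230:350],(800,600),interpolation=cv2.INTER_CUBIC))
```

```text
stand x,y to lip [  0.8 -40.3   0.4]
t 14.7167 d [-0.4  3.3 -0.4] w [0.021 0.005 0.001] rows 0.2 F [ -0.3 -14.5  -3. ] g 0.517 j [-0.46  0.7   1.53 -0.02  0.9  -0.31]
```

View pics/c9.png

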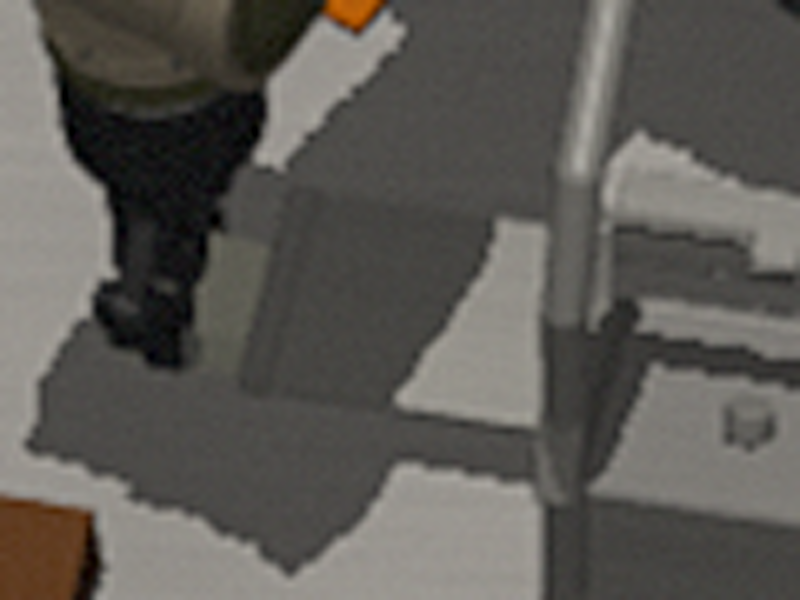

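The wedge is under the lip, which is crossing its top at crop x 265. The force has jumped to -14.5 N, so it has reached the stop. A little more push to jam it.

>>> play_rows(
  plan=[
    [0,3,0,0,0,0,-1],
    [0,3,0,0,0,0,-1],
    [0,2,0,0,0,0,-1],
  ],
)

```text
time_s: 15.07
eef_pos: [567.8, -157.6, -21.1]
ee_rot: [0.014, 0.754, 0.657, -0.008]
force: [0.6, -9.6, -3.3]
grip_width: 0.509
```

```bash
python3 -c "
from h import *
gw()"
```

```text
stand x,y to lip [  0.8 -40.7   0.4]
t 15.0667 d [-0.3  3.8 -0.4] w [0.031 0.007 0.003] rows 0.3 F [ 0.6 -9.6 -3.3] g 0.509 j [-0.46  0.7   1.53 -0.03  0.89 -0.3 ]
```

>>> play_rows(
  plan=[
    [0,5,0,0.015,0,0,-1],
    [1,8,0,0.015,0,0,-1],
    [1,8,0,0,0,0,-1],
  ],
)

```text
time_s: 15.32
eef_pos: [568.2, -154.5, -21.8]
ee_rot: [0.012, 0.754, 0.657, -0.007]
force: [-12.9, -56.4, -6.4]
grip_width: 0.514
```

```bash
python3 -c "
from h import *
gw()"
```

```text
stand x,y to lip [  0.8 -37.6  -0.3]
t 15.3167 d [-0.7  0.7  0.3] w [0.026 0.006 0.003] rows 0.2 F [-12.9 -56.4  -6.4] g 0.514 j [-0.45  0.7   1.53 -0.03  0.89 -0.3 ]
```

At -56 N it is jammed hard, at 37.6 mm (predicted 37). I'll relax, release and retreat upward.

>>> play_rows(
  plan=[
    [0,0,0,0,0,0,-1],
    [0,0,0,0,0,0,0.0],
    [0,0,0,0,0,0,0.5],
    [0,0,0,0,0,0,0.5],
    [0,0,0,0,0,0,0.5],
  ],
)

```text
time_s: 15.73
eef_pos: [567.9, -154.4, -21.9]
ee_rot: [0.01, 0.755, 0.656, -0.006]
force: [0.3, 0.1, 0.1]
grip_width: 0.751
```

```bash
python3 -c "
from h import *
gw()"
```

```text
stand x,y to lip [  0.5 -37.5  -0.4]
t 15.7333 d [-0.4  0.6  0.4] w [0.023 0.005 0.006] rows 0.2 F [0.3 0.1 0.1] g 0.751 j [-0.46  0.7   1.53 -0.02  0.9  -0.3 ]
```

>>> play_rows(
  plan=[
    [0,0,10,0,0,0,0.5],
    [0,0,15,0,0,0,0.5],
    [0,0,20,0,0,0,0.5],
    [0,0,30,0,0,0,0.5],
    [0,0,40,0,0,0,0.5],
  ],
)

```text
time_s: 16.15
eef_pos: [563.2, -151.6, 91.9]
ee_rot: [0.003, 0.754, 0.656, -0.009]
force: [-0.3, -0.5, -0.3]
grip_width: 0.75
```

>>> play_rows(
  plan=[
    [0,0,40,0,0,0,0.5],
    [-20,-30,20,0,0,0,0.5],
    [-30,-30,0,0,0,0,0.5],
    [-30,-30,0,0,0,0,0.5],
    [-30,-30,0,0,0,0,0.5],
  ],
)

```text
time_s: 16.57
eef_pos: [457.6, -269.0, 168.7]
ee_rot: [0.013, 0.75, 0.661, -0.005]
force: [0.7, -0.9, -0.3]
grip_width: 0.747
```

>>> play_rows(
  plan=[
    [-30,-30,0,0,0,0,0.5],
    [-30,-30,0,0,0,0,0.5],
    [-30,-30,0,0,0,0,0.5],
    [-30,-30,0,0,0,0,0.5],
    [0,0,0,0,0,0,0.5],
  ],
)

```text
time_s: 16.98
eef_pos: [334.2, -390.0, 174.3]
ee_rot: [0.017, 0.752, 0.659, -0.006]
force: [0.3, -0.2, 0.4]
grip_width: 0.749
```

Run:
```python
from h import *
s=cap('scene','s10.png');t=cap('top','t10.png');print(sense()['force'],sense()['time_s'])
f=lambda a,h:cv2.resize(a,(800,h),interpolation=cv2.INTER_CUBIC)
cv2.imwrite('pics/c10.png',np.vstack([f(s['img'][255:325,230:410],311),cv2.convertScaleAbs(f(t['img'][185:245,280:440],300)[:289],alpha=2)]))
# expected lip top z pixels: drooping vs level
lip=np.array([572.4,-117.1,0])
for n,z in(('droop',25),('level',37)): print(n,[np.round(proj(s,lip+k*RS[:,0]+[0,0,z]),1).tolist() for k in(-45,45)])
for b in('5','10'):
  i=cv2.imread('pics/s%s.png'%b);h=cv2.cvtColor(i,cv2.COLOR_BGR2HSV)
  for nm,lo,hi,bx in(('crate',5,18,(465,260,550,370)),('spray',105,125,(90,255,150,335))):
    m=cv2.inRange(h,(lo,120,40),(hi,255,255));k=np.zeros_like(m);x0,y0,x1,y1=bx;k[y0:y1,x0:x1]=m[y0:y1,x0:x1]
    M=cv2.moments(k,True);print(b,nm,round(M['m10']/M['m00'],1),round(M['m01']/M['m00'],1))
```

```text
[-0.12654629  0.53945166  0.88217106] 17.0833
droop [[275.5, 280.3], [268.0, 309.5]]
level [[275.3, 277.7], [267.7, 307.0]]
5 crate 504.8 318.8
5 spray 119.0 297.2
10 crate 504.9 318.7
10 spray 119.0 297.2
```

View pics/c10.png

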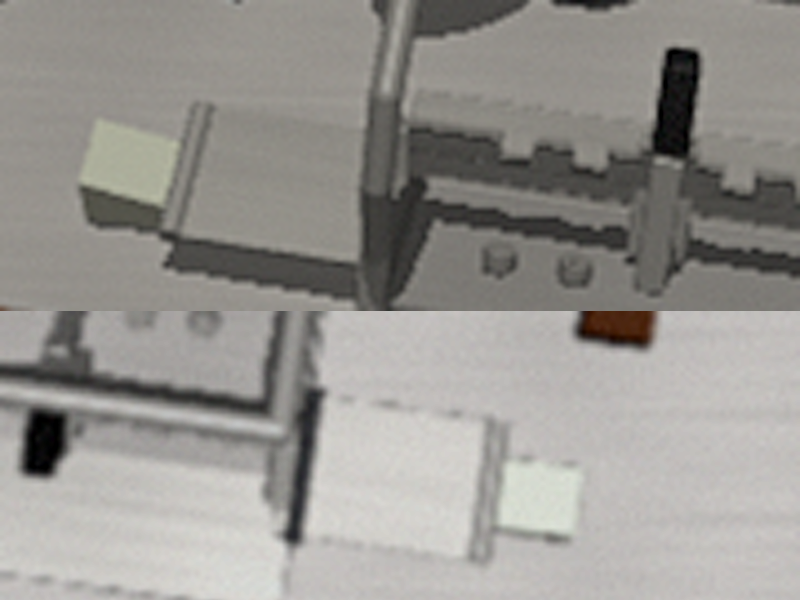

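The picture shows the wedge flat, about 50 mm sticking out, and the flap raised. The lip's far end is at (276,278): a level flap predicts 277.7, a drooping one 280.3. The slider is in its notch at the tab. Crate and spray are unmoved and the hand is clear. Handing in.

Run:
```python
from h import *
a=cv2.imread('pics/scene1.png').astype(int);b=cv2.imread('pics/s10.png').astype(int)
d=lambda i:cv2.moments((i[222:240,338:384].max(2)<90).astype(np.uint8),True)
for i in(a,b):
    m=d(i);print('disc',m['m10']/m['m00'],m['m01']/m['m00'])
print(ctrl.finish_job())
```

```text
disc 21.208623087621696 8.74826147426982
disc 20.770252324037184 8.762284196547144
the job is handed in; nothing more can be done
None
```

I handed the job in at about 17 s. The last checks show the slider in the tab's notch and the flap up on the jammed wedge; the rig gave no verdict.

- **Slider:** I lifted it out of the y = 80 notch, moved it along and seated it in the y = 0 notch, which has the upright tab behind it. After I let go, the grip centre was within 1 pixel of its predicted seated position.
- **Wedge and flap:** I pushed the white wedge tip first under the lip until it jammed, with the grip point 37.5 mm before the lip (37 expected). The last shove peaked at about 56 N, well above the 6 to 12 N in the task but below the 120 N wrist limit. After release the wedge lies flat with about 50 mm showing, and the lip is at its level-stop height in the image.
- **Bystanders:** The crate and spray bottle moved less than 0.2 px in the image, and the cutter plate about 0.4 px. The hand is clear with near-zero force.

**Failed or disagreed:**
- My first grasp of the wedge missed. The TCP reading ran about 28 mm deeper along the tool than the fingertips really were, so the fingers closed on top of the wedge with up to 7 N. The wedge did not move, and I regripped lower after checking by contact.
- For the same reason, I had held the slider only by the top of its grip.
- The wedge-to-flap contact force and the flap angle could not be read directly, so I inferred both from the images and the push force.

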